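# Lock the painting turntable with a pin spanner

## Robot

A 6-joint arm with a two-finger parallel gripper is mounted at the origin on the work surface. World frame = base frame: x ahead of the robot, y to its left, z up, the work surface at z = 0. Lengths are in m, angles in rad, forces in N, time in s.
With the tool pointing down it reaches from about 0.3 to 0.875 m from the base axis. Payload 4.2 kg.
Tool frame: the origin (TCP) lies between the finger pads; the fingertips stand 19 mm ahead of it and the grasp point (between the pads) is the TCP; z points along the fingers, y is the line along which they close (so a half turn about z gives the same grasp; the last joint's range is limited). The gripper opens to 85 mm and grips with 20 to 120 N. Pads are 22 mm wide; open, the fingers measure 114 mm over their backs; the gripper's body (76 mm by 85 mm) begins 54 mm behind the grasp point. The pads swing forward as they close: fully open they stand 13 mm farther back than shut.
Start: joints at [-1.359, 0.32, 1.565, -0, 1.257, -0.02], TCP at [0.132, -0.56, 0.25] pointing down, gripper open.
Joint ranges: [-3.11, 3.11], [-0.84, 2.01], [0.21, 2.61], [-1.34, 4.49], [0.05, 2.63], [-2.56, 2.56]. Speed limits (rad/s): [2.57, 2.57, 3.14, 3.14, 3.14, 3.14].

## Interface

Orientations are given as a rotation vector (axis times angle).
In Python, from plant import ctrl, cams, hand_in gives the robot as it stands. The module is installed in compiled form; this text tells all that it offers.
- The arm moves only by the tool carry_out, never from a script. Its arguments are lists of equal length, an entry for each row: "jaw": the closure, from 0 (fully open) to 1 (shut); "dp": the shift along the tool's x, y, z in cm, a list of three; "delta_rot": the turn, a rotation vector about the tool's x, y, z in rad, a list of three. In form: {"jaw": [jaw, ...], "dp": [[tx, ty, tz], ...], "delta_rot": [[wx, wy, wz], ...]}. A call has 1 to 5 rows; each row shifts and turns the commanded pose from where the row before left it, along the tool's axes as they then stand; what a row does not reach is not made up. A row lasts 1/12 s, in which the tool goes at most 41.7 mm and 7.16 degrees, less where a joint would pass 70% of its speed; a pose out of reach is approached as far as the arm can. A call is refused whole if a number of a shift passes 4.17 or a number of a turn 0.125, either way. A call with a gripper value outside its range is refused whole. The fingers move at their own pace and stop on an object; "force" is the grip in N (left out, the last holds). Time passes only in rows, so rows that do not move let the fingers close. It gives the time, the measured TCP pose, the force, the opening and the grip force at its end, in the units of the state.
- ctrl.state(): the state, without advancing time (a new reading comes with each control period).
- cams.get_image(name): name is "side" or "top" or "wrist"; returns a dict with "img" (400x640x3 uint8, red, green, blue), "camera_matrix" (3x3 intrinsics, pixels), "pose" (4x4, takes a point from camera to world coordinates); the wrist camera has in their place "T_tool_cam" (4x4, takes a point from camera to tool coordinates, whose origin is the TCP and whose axes are the flange's). Camera axes: x right, y down, z forward; pixel columns grow to the right and rows downward; lengths in m; the calibration is good to about 2 mm. A picture is of the moment at which its call begins: read the wrist's pose just before it. There is no depth.
- hand_in(): hands the job in; it is judged then, once.
Trained networks look in the newest picture that a camera, given by its name, has taken for a name from the list of things; names that differ only in an ending like _2 or _b are one class to them, and where a whole thing is asked for, a point or a joint stands for the part that bears it (a point fixed in the world has none). Each returns a list of dicts, best first, with "p" (0 to 1); they miss things now and then, are a little off and sometimes report something else, mostly with a low value. They report only what shows in the picture. A call takes as long as a camera call. They do not tell look-alikes from the thing itself.
- cams.silhouettes(camera, name): "pixels" (400x640 bool, what is visible of it) and "xy" ([column, row] in pixels, amid what is visible of it).
The state is a dict: "t": time; "joint_positions": joint angles; "joint_velocities": joint speeds; "effort": joint torques, N m; "eef_pos": TCP position; "eef_rot": TCP orientation; "contact_force": force on the tool from outside, world axes, zero at the start; "wrist_torque": the same for the moment, N m; "width": opening from 0.0 (shut) to 1.0 (fully open); "grasp_force": force on a finger pad.
Only numpy, scipy, OpenCV 4.12 (cv2) and the standard library are available. Lean on these libraries where they do the work, as an engineer would, in place of code of your own. Each camera call takes 0.05 s, during which the arm holds its last target. There are 200 camera calls.

## Task

Lock the painting turntable: take the pin spanner from its wooden stand, let both of its prongs drop fully into the two holes of the metal collar, and with it turn the collar clockwise (seen from above) until it comes up against its stop, pressing and turning gently, without straining the spanner against the collar. Then put the spanner back fully home and upright in the slot of its stand and let go of it. Do not turn the collar with the fingers, and leave the paint pots, the cup and the figurine where they are.

Things in the scene. Friction and masses are not known exactly. Their poses are not given: they have to be found in the camera images.
- spanner_grip (a point): Pin spanner (loose, about 0.22 kg), upright; the centre of its black handle, a flat bar 26 mm (x) by 16 mm (y), to be gripped across the 16 mm. Origin 48 mm above the underside of its steel head; the handle runs from 10 to 80 mm above that. z up, x along the line through both prongs. Head 72 (x) x 30 (y) x 10 mm. A half turn about z gives the same tool.
- spanner: Same spanner; origin at the centre of its head's underside, same axes. Below it: two round prongs 7 mm thick, 7 mm long, at x = +24 and -24 mm, and a centring nose 16 mm thick, 15 mm long, its lower 8 mm tapering to 7 mm wide. The nose enters the collar's bore first; with the prongs beside the holes the head stands 7 mm above the collar, fully engaged it lies flat on it.
- hub (a point): Point fixed on the turntable at the height of the collar's top face, 63 mm above the table, z up. The collar's true centre lies within 2 mm of it in x and in y. The line through the collar's holes lies at the angle -(joint collar) about z from this frame's x axis (positive anticlockwise from above), but only to within 0.3 rad, different each time: find the holes by feel or sight.
- turntable: Fixed painting turntable: plywood disc 150 mm across, top 45 mm above the table, on a black foot with a tab along +x; origin on the table under its centre. On the disc lies the aluminium collar, a ring 76 mm across and 18 mm thick with a centre bore 18 mm wide and two holes 10 mm wide, opposite each other, 24 mm from its centre, all 18 mm deep.
- collar (a joint): Angle the metal collar has been turned clockwise seen from above, rad; its hard stop is at 1.5 rad (locked). It starts between 0.3 and 0.8, needs about 0.15 N m to turn and stays where it is left. A press of about 5 N is ample; a resistance near 0.3 N m means that the stop is reached: go no further, since 40 N in all between spanner and collar is too much.
- stand_slot (a point): Tool stand, a fixed pine block 130 (x) x 70 (y) x 35 mm; the centre of its slot's mouth in the top face, 35 mm above the table, z up. Slot 64 mm (x) by 21 mm (y), 25 mm deep. The spanner stands with nose and prongs in the slot and its head resting on the top face, its prong line along the slot (either way round).
- paint_pot_a: Small loose paint pot, 33 mm wide, 52 mm tall, origin under its centre. Leave alone.
- paint_pot_b: Second such paint pot. Leave alone.
- rinse_cup: Loose white plastic rinse cup, 72 mm wide, 75 mm tall, origin under its centre. Leave alone.
- figurine: Small loose grey figurine on a round foot, 32 mm wide, 54 mm tall, origin under its centre. Leave alone.
Not all that is in view belongs to the job. Leave any yellow look-alike of the spanner alone.

How it is judged:
On the way, in this order (a step that is already met when the one before it is completed fails the run):
1. both prongs fully in the collar's holes (head within 2.5 mm of lying flat on the collar) before the collar has been turned far (joint below 1.2) (horizontal distance between spanner_grip and hub below 0.008 m and z of spanner_grip in the frame of hub below 0.0505 m and value of joint collar below 1.2 rad), for 0.2 s.
2. the collar turned to within 0.06 rad of its stop with the spanner still engaged (value of joint collar above 1.44 rad and horizontal distance between spanner_grip and hub below 0.008 m and z of spanner_grip in the frame of hub below 0.052 m), for 0.1 s.
At the end, for the whole second after the job is handed in: The collar stands within 0.07 rad of its stop (joint above 1.43) and is still; the spanner stands upright (within 0.1 rad) in the stand's slot, its head within 3 mm of resting on the block and centred within 12 mm (value of joint collar above 1.43 rad and velocity of joint collar below 0.05 rad/s and horizontal distance between spanner_grip and stand_slot below 0.012 m and z of spanner_grip in the frame of stand_slot between 0.045 and 0.051 m and angle between spanner_grip's own z axis and vertical below 0.1 rad); the robot touches nothing.
It fails at once if the spanner pressed or strained against the collar with more than 40 N (contact force between spanner and collar above 40 N).
It fails at once if the fingers or arm push the collar (contact force between any of the fingers, the arm and collar above 1 N).
It fails at once if a paint pot, the cup or the figurine moved more than 15 mm (distance of any of paint_pot_a, paint_pot_b, rinse_cup, figurine from where it was at the start of the episode above 0.015 m).
It also fails if it takes over 72 s, if anything falls off the work surface, if the arm or the gripper's body presses on something with over 40 N, if the wrist force passes 120 N, or if a joint passes its speed limit or range.

## Working session

There is one attempt and no reset: what is moved stays moved. The work goes in short steps, Python scripts to look and compute and a tool call to move; the robot and the scene stay as the last step left them, time stands still between calls to the robot, and variables do not carry over. Pictures are saved under pics/ and viewed, at most 10 in all, crops included, and the job is handed in when it is done.

Besides the shell and the picture viewer there is one more tool, called after "Call:" as name(argument=value, ...) on one line, values as JSON. carry_out: Moves the arm, as the interface text tells. Its arguments: {"type":"object","properties":{"jaw":{"type":"array"},"dp":{"type":"array"},"delta_rot":{"type":"array"},"force":{"type":"number"}},"required":["jaw","dp","delta_rot"]}

```bash
mkdir -p pics; cat > h.py <<'E'
import numpy as np,cv2
from plant import ctrl,cams,hand_in
from scipy.spatial.transform import Rotation as R
def cam(n):
    s=ctrl.state(); d=cams.get_image(n)
    if n=='wrist':
        T=np.eye(4);T[:3,:3]=R.from_rotvec(s['eef_rot']).as_matrix();T[:3,3]=s['eef_pos']
        d['pose']=T@d['T_tool_cam']
    return d
def ray(d,uv,z):
    v=d['pose'][:3,:3]@np.linalg.inv(d['camera_matrix'])@np.array([uv[0],uv[1],1.])
    o=d['pose'][:3,3]; return o+v*(z-o[2])/v[2]
def proj(d,p):
    T=np.linalg.inv(d['pose']);q=d['camera_matrix']@(T[:3,:3]@np.asarray(p)+T[:3,3]);return q[:2]/q[2]
E
python3 - <<'E'
from h import *
ims=[]
for c in ('top','side'):
    d=cam(c);ims.append(d['img']);cv2.imwrite(f'pics/{c}0.png',d['img'][:,:,::-1])
    print(c,d['pose'].round(3).tolist(),d['camera_matrix'].round(0).tolist())
    for n,z in (('spanner',.05),('turntable',.045),('collar',.063),('stand_slot',.035),('paint_pot_a',.05),('rinse_cup',.07),('figurine',.05)):
        for r in cams.silhouettes(c,n)[:3]: print(n,round(r['p'],2),np.round(r['xy']),ray(d,r['xy'],z).round(3),r['pixels'].sum())
s=ctrl.state();print(s)
E
```

```text
top [[0.018, -0.996, 0.086, 0.483], [-1.0, -0.017, 0.012, -0.052], [-0.01, -0.086, -0.996, 1.19], [0.0, 0.0, 0.0, 1.0]] [[484.0, 0.0, 314.0], [0.0, 484.0, 194.0], [0.0, 0.0, 1.0]]
spanner 0.78 [449. 218.] [ 0.53  -0.356  0.05 ] 431
spanner 0.78 [394. 287.] [ 0.368 -0.227  0.05 ] 409
spanner 0.71 [396. 228.] [ 0.503 -0.233  0.05 ] 400
turntable 0.83 [236. 213.] [0.532 0.145 0.045] 2575
collar 0.63 [233. 212.] [0.535 0.151 0.063] 835
stand_slot 0.4 [399. 231.] [ 0.496 -0.241  0.035] 433
paint_pot_a 0.59 [301. 276.] [ 0.388 -0.011  0.05 ] 166
rinse_cup 0.96 [212. 115.] [0.761 0.206 0.07 ] 806
figurine 0.49 [393. 121.] [ 0.758 -0.223  0.05 ] 102
figurine 0.42 [210. 115.] [0.767 0.214 0.05 ] 831
figurine 0.2 [236. 216.] [0.525 0.144 0.05 ] 2465
side [[-0.93, -0.253, 0.265, 0.339], [-0.367, 0.628, -0.686, 0.537], [0.007, -0.736, -0.677, 0.672], [0.0, 0.0, 0.0, 1.0]] [[408.0, 0.0, 319.0], [0.0, 408.0, 195.0], [0.0, 0.0, 1.0]]
spanner 0.74 [372. 165.] [ 0.503 -0.245  0.05 ] 573
spanner 0.65 [430. 185.] [ 0.356 -0.222  0.05 ] 626
spanner 0.64 [378. 135.] [ 0.525 -0.375  0.05 ] 266
turntable 0
[... 429 characters left out ...]
positions': array([-1.35898383e+00,  3.19552161e-01,  1.56451733e+00,  9.50236294e-06,
        1.25739235e+00, -2.00086843e-02]), 'joint_velocities': array([-2.02510259e-03, -3.12260992e-04, -3.56055232e-04,  6.07143235e-04,
       -8.95646228e-05,  5.86387447e-04]), 'effort': array([ 1.16269253e-03, -4.15358377e+01, -2.34412748e+01,  1.42961080e-04,
        2.19286153e-04,  1.35761226e-05]), 'eef_pos': array([ 0.13210534, -0.55962054,  0.2503587 ]), 'eef_rot': array([3.12038426e+00, 3.63309481e-01, 3.38079962e-05]), 'contact_force': array([ 0.11340289, -0.49661704, -0.48799946]), 'wrist_torque': array([ 0.00231589,  0.00978648, -0.03758257]), 'grasp_force': 0.0, 'width': 0.9961764404098719}
```

View pictures.

```bash
python3 - <<'E'
import cv2,numpy as np
t=cv2.imread('pics/top0.png');s=cv2.imread('pics/side0.png')
a=cv2.resize(t[80:330,170:490],(800,600)) if 0 else cv2.resize(t[90:310,180:480],None,fx=2.6,fy=2.6,interpolation=cv2.INTER_CUBIC)
cv2.imwrite('pics/topc.png',a)
E
```

```text
(no output)
```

View pics/topc.png

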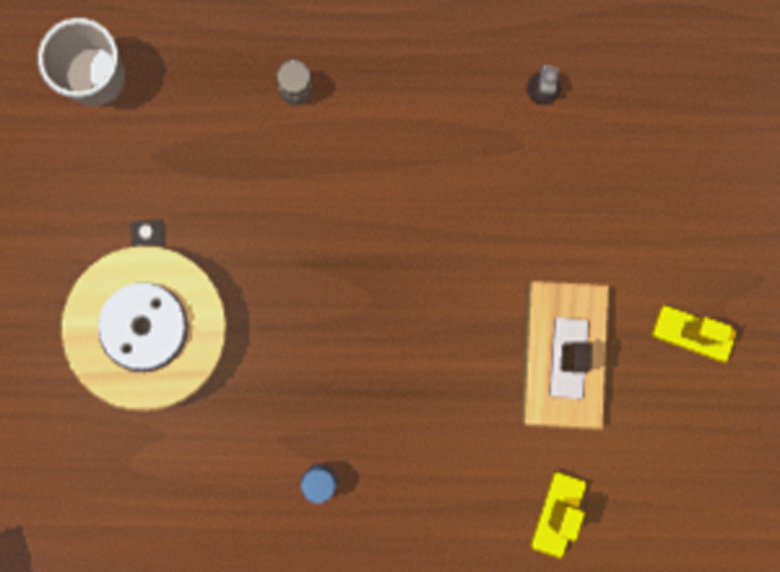

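View pics/side0.png

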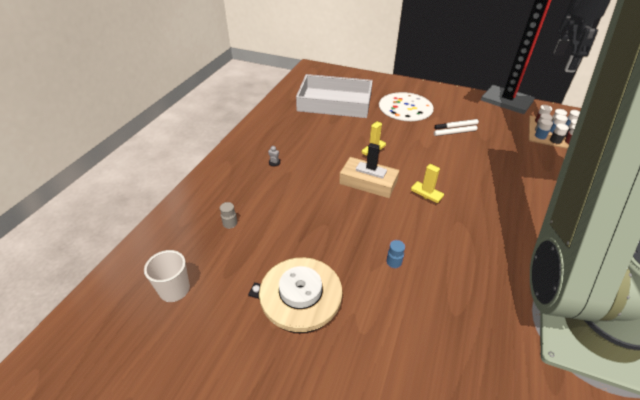

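Top picture: candidates are the black/steel spanner in the pine stand at (399,227), and yellow look-alikes at (449,218) and (394,287). I choose the one in the stand. The collar's bore is at about (234,215), its holes at (240,207) and (228,224), and the tab at (237,179).

```bash
python3 - <<'E'
from h import *
d=cam('top');g=cv2.cvtColor(d['img'],cv2.COLOR_RGB2GRAY).astype(float)
f=lambda x,y:(x/2.6+180-.3,y/2.6+90-.3)
hd=[ray(d,f(*p),.045)[:2] for p in ((557,318),(590,319),(584,398),(550,396))];print('head',np.round(hd,4),np.mean(hd,0))
bl=[ray(d,f(*p),.035)[:2] for p in ((531,282),(609,287),(603,428),(525,425))];print('block',np.round(bl,4),np.mean(bl,0))
for q in (bl,hd):
    v=(q[0]-q[3])+(q[1]-q[2]);print('ang',np.arctan2(v[1],v[0]))
print('handle top',ray(d,f(576,357),.125))
def dark(c,r=4,thr=130):
    x,y=int(round(c[0])),int(round(c[1]));w=np.clip(thr-g[y-r:y+r+1,x-r:x+r+1],0,None);Y,X=np.mgrid[y-r:y+r+1,x-r:x+r+1]
    return (X*w).sum()/w.sum(),(Y*w).sum()/w.sum()
P=[ray(d,dark(f(*p)),.060)[:2] for p in ((156,303),(141,326),(126,349))];print('holes',np.round(P,4))
v=P[0]-P[2];print(np.arctan2(v[1],v[0]),np.linalg.norm(v),(P[0]+P[2])/2)
tab=ray(d,f(146,231),.01)[:2];v=tab-P[1];print('tab',tab,np.arctan2(v[1],v[0]))
r=cams.silhouettes('top','turntable')[0]['pixels']
# collar ellipse: bright grey
m=(d['img'].min(2)>150).astype(np.uint8);m[:190]=0;m[240:]=0;m[:,:200]=0;m[:,270:]=0
c=max(cv2.findContours(m,0,1)[0],key=cv2.contourArea);e=cv2.fitEllipse(c);print('collar',e,ray(d,e[0],.063))
E
```

```text
head [[ 0.5413 -0.2274]
 [ 0.541  -0.2573]
 [ 0.4695 -0.252 ]
 [ 0.4708 -0.2214]] [ 0.50565097 -0.23953533]
block [[ 0.5745 -0.205 ]
 [ 0.5711 -0.2764]
 [ 0.4426 -0.2711]
 [ 0.444  -0.2003]] [ 0.50806418 -0.23819426]
ang -0.03888883928092008
ang -0.07946848174044638
handle top [ 0.50468778 -0.23127018  0.125     ]
holes [[0.5478 0.1354]
 [0.5271 0.1481]
 [0.5065 0.1606]]
-0.5482915651064774 0.04838715523685731 [0.52716852 0.14803704]
tab [0.61852263 0.15494307] 0.07429298671456111
collar ((231.00979614257812, 214.35757446289062), (31.644346237182617, 41.41878128051758), 94.12867736816406) [0.52829436 0.15425165 0.063     ]
```

Call:
carry_out(jaw=[0,0,0,0,0], dp=[[2.9,-1.5,0],[2.9,-1.5,0],[2.9,-1.5,0],[2.9,-1.5,0],[2.9,-1.5,0]], delta_rot=[[0,0,0],[0,0,0],[0,0,0],[0,0,0],[0,0,0]])

```text
t: 1.32
eef_pos: [0.2569, -0.4523, 0.2504]
eef_rot: [3.12, 0.362, 0.0]
contact_force: [0.1, 0.7, -1.0]
width: 0.998
grasp_force: 0.0
```

Call:
carry_out(jaw=[0,0,0,0,0], dp=[[2.9,-1.5,0],[2.9,-1.5,0],[2.9,-1.5,0],[2.9,-1.5,0],[2.9,-1.5,0]], delta_rot=[[0,0,0],[0,0,0],[0,0,0],[0,0,0],[0,0,0]])

```text
t: 1.73
eef_pos: [0.3809, -0.3458, 0.2505]
eef_rot: [3.12, 0.363, 0.0]
contact_force: [0.8, -0.7, 0.3]
width: 1.0
grasp_force: 0.0
```

Call:
carry_out(jaw=[0,0,0,0,0], dp=[[2.9,-1.5,0],[2.9,-1.5,0],[2.9,-1.5,0],[2.9,-1.5,0],[2.9,-1.5,0]], delta_rot=[[0,0,0],[0,0,0],[0,0,0],[0,0,0],[0,0,0]])

```text
t: 2.15
eef_pos: [0.5048, -0.2395, 0.2505]
eef_rot: [3.12, 0.363, 0.0]
contact_force: [-0.1, -0.4, 0.2]
width: 1.002
grasp_force: 0.0
```

Call:
carry_out(jaw=[0,0,0,0,0], dp=[[0,0,0],[0,0,0],[0,0,0],[0,0,0],[0,0,0]], delta_rot=[[0,0,-0.12],[0,0,-0.12],[0,0,-0.12],[0,0,-0.12],[0,0,-0.12]])

```text
t: 2.57
eef_pos: [0.5039, -0.2405, 0.2503]
eef_rot: [2.87, 1.278, -0.0]
contact_force: [-0.1, 0.6, -0.2]
width: 1.0
grasp_force: 0.0
```

Call:
carry_out(jaw=[0,0,0,0,0], dp=[[0,0,0],[0,0,0],[0,0,0],[0,0,0],[0,0,0]], delta_rot=[[0,0,-0.12],[0,0,-0.12],[0,0,-0.12],[0,0,-0.12],[0,0,-0.12]])

```text
t: 2.98
eef_pos: [0.5038, -0.2407, 0.2503]
eef_rot: [2.364, 2.069, -0.0]
contact_force: [0.5, -0.2, -0.8]
width: 1.001
grasp_force: 0.0
```

Call:
carry_out(jaw=[0,0,0,0,0], dp=[[0,0,0],[0,0,0],[0,0,0],[0,0,0],[0,0,0]], delta_rot=[[0,0,-0.12],[0,0,-0.12],[0,0,-0.12],[0,0,-0.12],[0,0,-0.12]])

```text
t: 3.4
eef_pos: [0.5038, -0.2407, 0.2503]
eef_rot: [1.647, 2.675, -0.0]
contact_force: [0.1, 0.2, 0.2]
width: 1.002
grasp_force: 0.0
```

Call:
carry_out(jaw=[0,0,0,0,0], dp=[[0,0,0],[0,0,0],[0,0,0],[0,0,0],[0,0,0]], delta_rot=[[0,0,-0.12],[0,0,-0.12],[0,0,-0.12],[0,0,-0.12],[0,0,-0.12]])

```text
t: 3.82
eef_pos: [0.5038, -0.2407, 0.2503]
eef_rot: [0.783, 3.042, -0.0]
contact_force: [-0.6, 0.5, 0.7]
width: 0.996
grasp_force: 0.0
```

Call:
carry_out(jaw=[0,0,0,0,0], dp=[[0,0,0],[0,0,0],[0,0,0],[0,0,0],[0,0,0]], delta_rot=[[0,0,-0.12],[0,0,-0.12],[0,0,-0.12],[0,0,-0.09],[0,0,0]])

```text
t: 4.23
eef_pos: [0.5038, -0.2407, 0.2503]
eef_rot: [0.092, 3.14, -0.0]
contact_force: [0.1, -0.4, -0.9]
width: 0.998
grasp_force: 0.0
```

```bash
python3 - <<'E'
from h import *
s=ctrl.state();print(s['joint_positions'].round(3),s['eef_pos'])
d=cam('wrist');cv2.imwrite('pics/w1.png',d['img'][:,:,::-1]);np.savez('w1.npz',pose=d['pose'],K=d['camera_matrix'])
print(d['pose'].round(3).tolist(),d['T_tool_cam'].round(3).tolist(),d['camera_matrix'].round(1).tolist())
for r in cams.silhouettes('wrist','spanner')[:2]:print(r['p'],r['xy'])
c=(0.505,-0.238)
for z in (.035,.045,.115): print(z,proj(d,(*c,z)).round(1))
E
```

```text
[-0.466  0.293  1.603 -0.     1.245 -1.979] [ 0.50377067 -0.24072783  0.25033741]
[[0.06, 0.95, 0.307, 0.426], [0.998, -0.057, -0.019, -0.236], [-0.0, 0.308, -0.952, 0.375], [0.0, 0.0, 0.0, 1.0]] [[-0.001, -0.952, -0.307, 0.078], [1.0, -0.001, -0.001, 0.0], [0.0, -0.307, 0.952, -0.124], [0.0, 0.0, 0.0, 1.0]] [[349.6, 0.0, 321.1], [0.0, 349.6, 202.5], [0.0, 0.0, 1.0]]
0.8 [321.4, 29.3]
0.79 [203.8, 202.9]
0.035 [323.7 173.3]
0.045 [323.8 175.6]
0.115 [324.4 196.8]
```

View pics/w1.png

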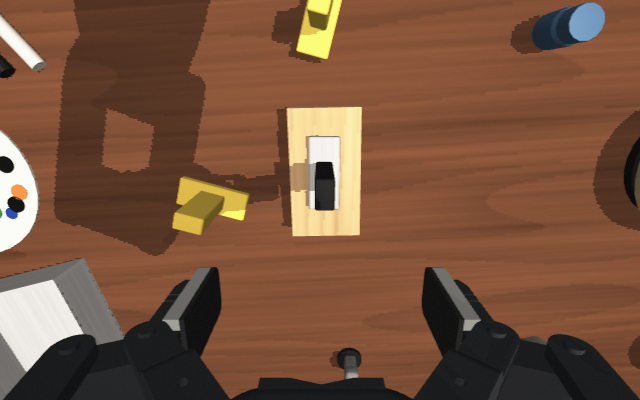

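The wrist view shows the black-handled steel spanner in the block (head about (309–340, 136–209), handle top about (325,195)). The yellow look-alikes are at (210,205) and (320,30), so the choice is confirmed.

```bash
python3 - <<'E'
from h import *
z=np.load('w1.npz');d=dict(pose=z['pose'],camera_matrix=z['K']);im=cv2.imread('pics/w1.png')
cv2.imwrite('pics/w1c.png',cv2.resize(im[95:250,270:380],None,fx=3.8,fy=3.8,interpolation=cv2.INTER_CUBIC))
for P,h in (([(309,136.5),(340,136),(340.5,208.5),(309.5,209)],.045),([(287,108),(361.5,107),(360,235),(293,237)],.035),([(315,182),(334,181),(335.5,209.5),(315.5,210.5)],.115)):
    q=np.array([ray(d,p,h)[:2] for p in P]);v=q[2]-q[1]+q[3]-q[0];w=q[1]-q[0]+q[2]-q[3];print(q.mean(0).round(4),'yaw',np.arctan2(v[1],v[0]).round(3),np.arctan2(w[1],w[0])-np.pi/2,np.linalg.norm(v)/2,np.linalg.norm(w)/2)
E
```

```text
[ 0.5031 -0.2369] yaw -0.05 -0.043269776762767664 0.07154328140688877 0.029916000739552053
[ 0.5073 -0.2364] yaw -0.039 -0.037081221702658373 0.13079641894182029 0.07025083918808325
[ 0.5043 -0.2375] yaw -0.023 -0.0062600339332323784 0.0230997955133585 0.015146319524270358
```

View pics/w1c.png

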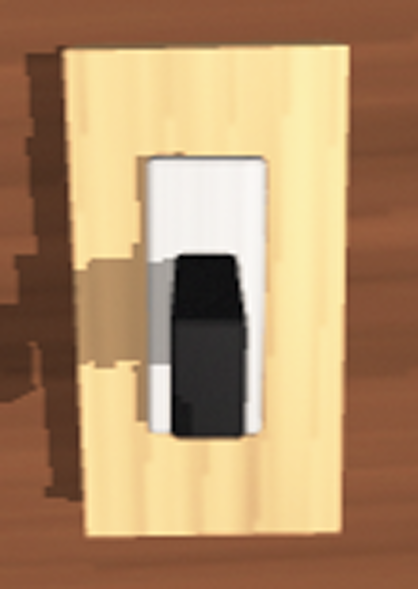

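Call:
carry_out(jaw=[0,0,0,0,0], dp=[[0,0.35,2],[0,0,2.5],[0,0,2.5],[0,0,2.5],[0,0,2.5]], delta_rot=[[0,0,-0.016],[0,0,0],[0,0,0],[0,0,0],[0,0,0]], force=30)

```text
t: 4.75
eef_pos: [0.504, -0.2372, 0.1294]
eef_rot: [0.072, 3.14, -0.001]
contact_force: [0.5, 0.2, -0.2]
width: 0.995
grasp_force: 0.0
```

Call:
carry_out(jaw=[0,0,0.5,0.6,0.65], dp=[[0,0,2.5],[0,0,2.2],[0,0,0],[0,0,0],[0,0,0]], delta_rot=[[0,0,0],[0,0,0],[0,0,0],[0,0,0],[0,0,0]])

```text
t: 5.17
eef_pos: [0.5049, -0.2377, 0.0845]
eef_rot: [0.07, 3.139, -0.002]
contact_force: [0.6, -0.4, 0.0]
width: 0.603
grasp_force: 0.0
```

```bash
python3 - <<'E'
from h import *
s=ctrl.state();print(s['eef_pos'],s['width'],s['contact_force'])
d=cam('wrist');cv2.imwrite('pics/w2.png',d['img'][:,:,::-1])
print(cams.silhouettes('wrist','spanner_grip')[0]['xy'],proj(d,s['eef_pos']))
E
```

```text
[ 0.50490208 -0.23769016  0.08451439] 0.6028435132636886 [ 0.55179435 -0.40366186  0.03997014]
[318.5, 266.0] [320.45383727 291.42598863]
```

View pics/w2.png

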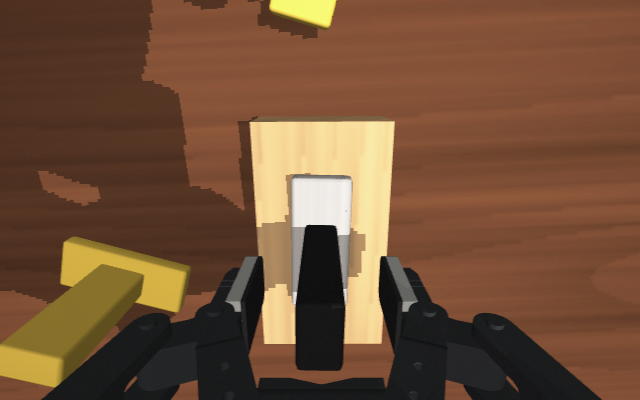

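The picture shows the handle (318,300) centred between the pads at (245,285) and (397,285), with the fingers clear of the block. Closing now.

Call:
carry_out(jaw=[0.8,1,1,1,1], dp=[[0,0,0],[0,0,0],[0,0,0],[0,0,0],[0,0,0]], delta_rot=[[0,0,0],[0,0,0],[0,0,0],[0,0,0],[0,0,0]], force=40)

```text
t: 5.68
eef_pos: [0.5047, -0.2376, 0.0847]
eef_rot: [0.069, 3.139, -0.002]
contact_force: [-0.2, 0.0, 6.0]
width: 0.184
grasp_force: 44.7
```

```bash
python3 - <<'E'
from h import *
s=ctrl.state();print(s['eef_pos'],s['eef_rot'],s['width'],s['grasp_force'],s['contact_force'],s['wrist_torque'])
d=cam('wrist');im=d['img']
print([ray(d,(320.5,y),.115).round(4) for y in (305,337,370)])
# head far edge & near width
print([ray(d,p,.045).round(4) for p in ((292,178),(352,178),(321,178))])
E
```

```text
[ 0.50469123 -0.23762818  0.08468437] [ 6.87928805e-02  3.13852533e+00 -1.85517130e-03] 0.1840502159172302 44.68364953994751 [-0.23894997  0.03130023  5.98169786] [0.13171196 0.10655886 0.02030048]
[array([ 0.4904, -0.2369,  0.115 ]), array([ 0.5024, -0.2374,  0.115 ]), array([ 0.5156, -0.238 ,  0.115 ])]
[array([ 0.4666, -0.2497,  0.045 ]), array([ 0.4679, -0.2209,  0.045 ]), array([ 0.4672, -0.2358,  0.045 ])]
```

Call:
carry_out(jaw=[1,1,1,1,1], dp=[[0,0,-0.8],[0,0,-2.0],[0,0,-2.9],[0,0,-2.9],[0,0,-2.9]], delta_rot=[[0,0,0],[0,0,0],[0,0,0],[0,0,0],[0,0,0]])

```text
t: 6.15
eef_pos: [0.5033, -0.2369, 0.1993]
eef_rot: [-0.069, -3.139, -0.001]
contact_force: [0.5, -0.3, -2.8]
width: 0.18
grasp_force: 43.4
```

Call:
carry_out(jaw=[1,1,1,1,1], dp=[[-0.2,1.5,0],[-0.3,2.6,0],[-0.3,2.6,0],[-0.3,2.6,0],[-0.3,2.6,0]], delta_rot=[[0,0,0],[0,0,0],[0,0,0],[0,0,0],[0,0,0]])

```text
t: 6.57
eef_pos: [0.5226, -0.1178, 0.1983]
eef_rot: [-0.07, -3.14, -0.0]
contact_force: [1.3, 0.3, -2.2]
width: 0.18
grasp_force: 43.6
```

Call:
carry_out(jaw=[1,1,1,1,1], dp=[[-0.4,2.7,0],[-0.4,2.7,0],[-0.4,2.7,0],[-0.4,2.7,0],[-0.3,2.6,0]], delta_rot=[[0,0,0],[0,0,0],[0,0,0],[0,0,0],[0,0,0]])

```text
t: 6.98
eef_pos: [0.5477, 0.0155, 0.1982]
eef_rot: [-0.069, -3.14, 0.0]
contact_force: [0.6, 0.1, -3.3]
width: 0.181
grasp_force: 43.6
```

Call:
carry_out(jaw=[1,1,1,1,1], dp=[[-0.3,2.7,0],[-0.4,2.7,0],[-0.4,2.7,0],[-0.4,2.6,0],[-0.2,2.0,0]], delta_rot=[[0,0,0],[0,0,0],[0,0,0],[0,0,0],[0,0,0]])

```text
t: 7.4
eef_pos: [0.5704, 0.1422, 0.1981]
eef_rot: [-0.067, -3.14, -0.0]
contact_force: [0.1, -0.3, -2.3]
width: 0.179
grasp_force: 43.6
```

Call:
carry_out(jaw=[1,1,1,1,1], dp=[[0,0,0],[0,0,0],[0,0,0],[0,0,0],[0,0,0]], delta_rot=[[0,0,0.12],[0,0,0.12],[0,0,0.12],[0,0,0.12],[0,0,0.024]])

```text
t: 7.82
eef_pos: [0.57, 0.1402, 0.198]
eef_rot: [-0.854, -3.022, 0.001]
contact_force: [-0.4, 0.5, -1.5]
width: 0.181
grasp_force: 43.5
```

```bash
python3 - <<'E'
from h import *
s=ctrl.state();print(s['eef_pos'],s['eef_rot'],s['width'],s['grasp_force'],s['contact_force'],s['wrist_torque'])
d=cam('wrist');cv2.imwrite('pics/w3.png',d['img'][:,:,::-1]);np.savez('w3.npz',pose=d['pose'],K=d['camera_matrix'],e=s['eef_pos'],r=s['eef_rot'])
E
```

```text
[0.57003253 0.14021619 0.19803484] [-8.53718741e-01 -3.02219820e+00  1.09939781e-03] 0.1813300061220705 43.53624701499939 [-0.38777314  0.52575985 -1.51143758] [-0.0067242  -0.00597241 -0.03174427]
```

View pics/w3.png

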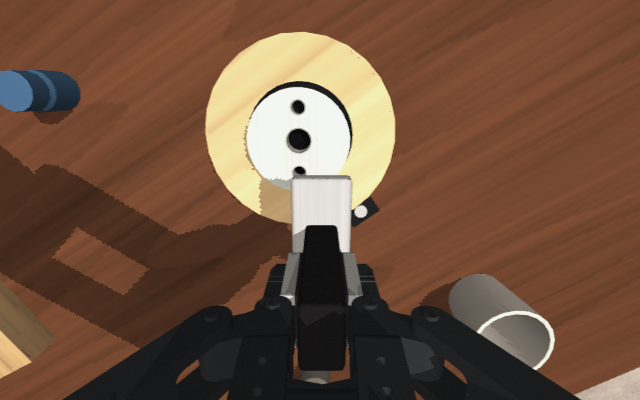

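The picture shows the collar bore at (298,140), one hole at (298,106) and the other at (300,171), partly hidden by the spanner head at (322,200). The line of holes is nearly parallel to the spanner already.

```bash
python3 - <<'E'
from h import *
z=np.load('w3.npz');d=dict(pose=z['pose'],camera_matrix=z['K']);im=cv2.imread('pics/w3.png');g=im.min(2)
Rm=R.from_rotvec(z['r']).as_matrix();print('psi',np.arctan2(Rm[1,0],Rm[0,0])-np.pi)
P=[]
for c,r in (((298,106),10),((298,139),16)):
    x,y=c;sub=g[y-r:y+r+1,x-r:x+r+1];m=(sub<150).astype(np.uint8)
    k=max(cv2.findContours(m,0,1)[0],key=cv2.contourArea);e=cv2.fitEllipse(k)
    p=np.array(e[0])+[x-r,y-r];w=ray(d,p,.063);P.append(w[:2]);print(p,e[1],w.round(4))
v=P[1]-P[0];print('dist',np.linalg.norm(v),'line ang',np.arctan2(v[1],v[0]))
# collar rim visible part: fit circle on plane z=.063
m=(g>185).astype(np.uint8);m[:80]=0;m[165:]=0;m[:,:235]=0;m[:,360:]=0
k=max(cv2.findContours(m,0,1)[0],key=cv2.contourArea)[:,0].astype(float);k=k[k[:,1]<160]
q=np.array([ray(d,p,.063)[:2] for p in k]);c=P[1].copy()
from scipy.optimize import least_squares
s=least_squares(lambda a:np.hypot(*(q-a[:2]).T)-a[2],[*c,.038],loss='soft_l1',f_scale=.0005);print('collar circle',s.x)
# head as held: corners far edge
for zc in (z['e'][2]-.0387,):
    a=[ray(d,p,zc)[:2] for p in ((292.5,177.5),(352,177.5))];mid=np.mean(a,0);print('head edge rel tool',Rm[:2,:2].T@(mid-z['e'][:2]),np.linalg.norm(a[1]-a[0]))
    t=a[1]-a[0];print('edge ang in tool',Rm[:2,:2].T@t)
E
```

```text
psi -0.550619304598313
[297.60482788 106.85129738] (13.033934593200684, 13.723445892333984) [0.5046 0.1612 0.063 ]
[298.38335228 140.34736061] (23.300865173339844, 23.957420349121094) [0.5249 0.1488 0.063 ]
dist 0.0238390417844363 line ang -0.5486092537322171
collar circle [0.52523128 0.14822051 0.03771918]
head edge rel tool [0.03836069 0.00106284] 0.028483277862687242
edge ang in tool [-3.59573023e-05  2.84832414e-02]
```

Call:
carry_out(jaw=[1,1,1,1,1], dp=[[1.4,-0.6,0],[1.4,-0.6,0],[1.26,-0.51,1.0],[0,0,2.6],[0,0,2.6]], delta_rot=[[0,0,0],[0,0,0],[0,0,0],[0,0,0],[0,0,0]])

```text
t: 8.28
eef_pos: [0.5269, 0.147, 0.137]
eef_rot: [0.844, 3.023, 0.002]
contact_force: [0.4, 0.3, -3.5]
width: 0.182
grasp_force: 43.7
```

Call:
carry_out(jaw=[1,1,1,1,1], dp=[[0,0,0],[0,0,0.2],[0,0,0.3],[0,0,0.3],[0,0,0]], delta_rot=[[0,0,0],[0,0,0],[0,0,0],[0,0,0],[0,0,0]])

```text
t: 8.7
eef_pos: [0.5276, 0.1468, 0.129]
eef_rot: [0.849, 3.023, 0.001]
contact_force: [0.3, 0.3, -2.3]
width: 0.183
grasp_force: 43.5
```

```bash
python3 - <<'E'
from h import *
s=ctrl.state();print(s['eef_pos'],s['eef_rot'],s['width'],s['contact_force'],s['wrist_torque'])
d=cam('wrist');a=d['img'][60:360,200:450];e=cam('side');b=e['img'][240:330,240:360]
cv2.imwrite('pics/w4.png',np.hstack([cv2.resize(a,(500,600)),cv2.resize(b,(300,225)).repeat(1,0) if 0 else np.vstack([cv2.resize(b,(300,225)),np.zeros((375,300,3),np.uint8)])])[:,:,::-1])
E
```

```text
[0.52757964 0.1468153  0.12895261] [8.49003582e-01 3.02340617e+00 9.75828923e-04] 0.18277729069461213 [ 0.28951781  0.28008462 -2.33802582] [-0.01647893  0.05587748  0.02434859]
```

View pics/w4.png

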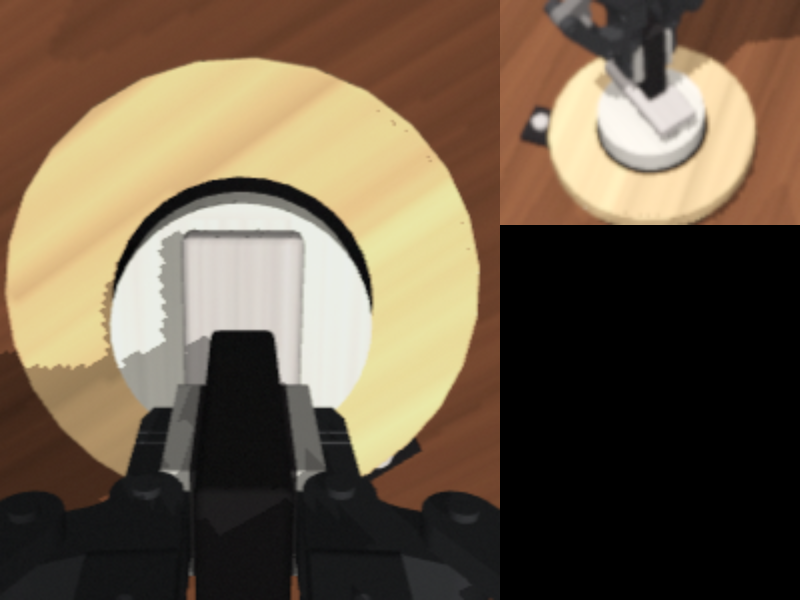

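The head, centred at x≈243 in the crop, is centred over the collar, which spans 110–372 (about 241). Descending gently.

Call:
carry_out(jaw=[1,1,1,1,1], dp=[[0,0,0.2],[0,0,0.2],[0,0,0.2],[0,0,0.2],[0,0,0]], delta_rot=[[0,0,0],[0,0,0],[0,0,0],[0,0,0],[0,0,0]])

```text
t: 9.22
eef_pos: [0.5267, 0.1467, 0.1198]
eef_rot: [-0.85, -3.024, 0.001]
contact_force: [-0.8, 1.1, -1.7]
width: 0.184
grasp_force: 43.5
```

Call:
carry_out(jaw=[1,1,1,1], dp=[[0,0,0.15],[0,0,0.15],[0,0,0.1],[0,0,0]], delta_rot=[[0,0,0],[0,0,0],[0,0,0],[0,0,0]])

```text
t: 9.55
eef_pos: [0.5269, 0.1467, 0.116]
eef_rot: [-0.85, -3.024, 0.001]
contact_force: [-0.9, 0.3, -2.6]
width: 0.181
grasp_force: 43.5
```

Call:
carry_out(jaw=[1,1,1,1], dp=[[0,0,0.15],[0,0,0.1],[0,0,0.1],[0,0,0]], delta_rot=[[0,0,0],[0,0,0],[0,0,0],[0,0,0]])

```text
t: 9.88
eef_pos: [0.527, 0.1468, 0.1128]
eef_rot: [0.85, 3.024, -0.0]
contact_force: [0.4, 0.2, -2.3]
width: 0.18
grasp_force: 43.6
```

Call:
carry_out(jaw=[1,1,1,1], dp=[[0,0,0.1],[0,0,0.1],[0,0,0],[0,0,0]], delta_rot=[[0,0,0],[0,0,0],[0,0,0],[0,0,0]])

```text
t: 10.22
eef_pos: [0.5271, 0.1468, 0.1126]
eef_rot: [0.849, 3.024, 0.001]
contact_force: [-4.1, -1.4, 9.6]
width: 0.183
grasp_force: 45.2
```

```bash
python3 - <<'E'
from h import *
s=ctrl.state();print(s['eef_pos'],s['contact_force'],s['wrist_torque'])
E
```

```text
[0.52709082 0.14676946 0.11259705] [-4.12865426 -1.3934578   9.61270981] [-0.16718781  0.58243056  0.00791258]
```

Call:
carry_out(jaw=[1,1,1,1,1], dp=[[0,0,-0.08],[0,0,0],[0,-0.01,0],[0,-0.01,0],[0,0,0]], delta_rot=[[0,0,0],[0,0,0],[0,0,0.05],[0,0,0.05],[0,0,0]])

```text
t: 10.63
eef_pos: [0.5272, 0.1468, 0.1126]
eef_rot: [1.002, 2.976, 0.001]
contact_force: [-1.9, -0.3, 7.0]
width: 0.185
grasp_force: 44.9
```

```bash
cat > s.py <<'E'
from h import *
s=ctrl.state();m=R.from_rotvec(s['eef_rot']).as_matrix();print(s['t'],s['eef_pos'].round(4),'yaw',round(np.arctan2(-m[1,0],-m[0,0]),4),'F',s['contact_force'].round(1),'Ftool',(m.T@s['contact_force']).round(1),'T',s['wrist_torque'].round(3))
E
python3 s.py
```

```text
10.6333 [0.5272 0.1468 0.1126] yaw -0.6493 F [-1.9 -0.3  7. ] Ftool [ 1.3 -1.3 -7. ] T [-0.165  0.339 -0.006]
```

Call:
carry_out(jaw=[1,1,1,1], dp=[[0,-0.01,-0.03],[0,-0.01,0],[0,0,0],[0,0,0]], delta_rot=[[0,0,0.04],[0,0,0.04],[0,0,0],[0,0,0]])

```text
t: 10.97
eef_pos: [0.5271, 0.1465, 0.1126]
eef_rot: [1.117, 2.935, 0.001]
contact_force: [-2.1, -0.4, 4.8]
width: 0.179
grasp_force: 44.7
```

```bash
python3 s.py
```

```text
10.9667 [0.5271 0.1465 0.1126] yaw -0.7271 F [-2.1 -0.4  4.8] Ftool [ 1.3 -1.7 -4.8] T [-0.092  0.221 -0.051]
```

Call:
carry_out(jaw=[1,1,1,1], dp=[[0,-0.01,0],[0,-0.01,0],[0,0,0],[0,0,0]], delta_rot=[[0,0,0.04],[0,0,0.04],[0,0,0],[0,0,0]])

```text
t: 11.3
eef_pos: [0.527, 0.1463, 0.1126]
eef_rot: [1.233, 2.888, 0.001]
contact_force: [-1.8, -0.9, 6.0]
width: 0.183
grasp_force: 44.8
```

```bash
python3 s.py; python3 - <<'E'
from h import *
d=cam('wrist');cv2.imwrite('pics/w5.png',cv2.resize(d['img'][60:360,200:450],(500,600))[:,:,::-1])
E
```

```text
11.3 [0.527  0.1463 0.1126] yaw -0.8071 F [-1.8 -0.9  6. ] Ftool [ 0.6 -1.9 -6. ] T [-0.104  0.244 -0.071]
```

View pics/w5.png

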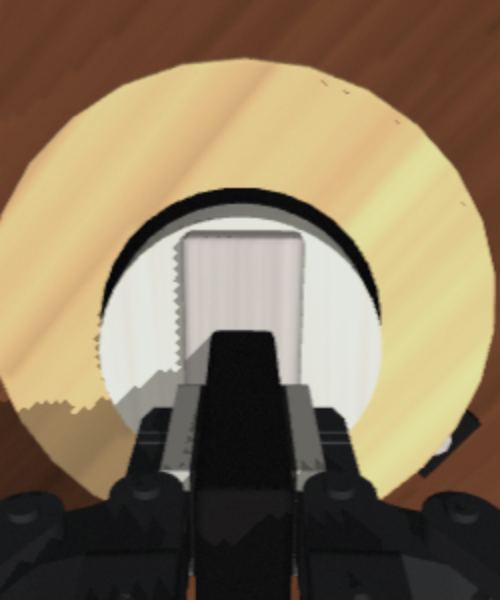

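Call:
carry_out(jaw=[1,1,1,1], dp=[[0,-0.01,0],[0,-0.01,0],[0,-0.01,0],[0,-0.01,0]], delta_rot=[[0,0,0.03],[0,0,0.03],[0,0,0.03],[0,0,0.03]])

```text
t: 11.68
eef_pos: [0.5268, 0.146, 0.1126]
eef_rot: [1.405, 2.808, 0.001]
contact_force: [-2.1, -0.1, 5.5]
width: 0.184
grasp_force: 44.5
```

```bash
python3 s.py
```

```text
11.6833 [0.5268 0.146  0.1126] yaw -0.9277 F [-2.1 -0.1  5.5] Ftool [ 1.2 -1.7 -5.5] T [-0.124  0.14   0.178]
```

Call:
carry_out(jaw=[1,1,1,1], dp=[[0,-0.01,0],[0,0,0],[0,-0.01,0],[0,0,0]], delta_rot=[[0,0,0.03],[0,0,0.03],[0,0,0.03],[0,0,0.03]])

```text
t: 12.02
eef_pos: [0.5266, 0.1458, 0.1127]
eef_rot: [1.571, 2.719, 0.001]
contact_force: [-1.8, -1.2, 5.2]
width: 0.18
grasp_force: 44.6
```

```bash
python3 s.py
```

```text
12.0167 [0.5266 0.1458 0.1127] yaw -1.0477 F [-1.8 -1.2  5.2] Ftool [-0.2 -2.2 -5.2] T [-0.247  0.2    0.21 ]
```

Call:
carry_out(jaw=[1,1,1], dp=[[0,0,0],[0,-0.01,0],[0,0,0]], delta_rot=[[0,0,0.03],[0,0,0.03],[0,0,0.03]])

```text
t: 12.27
eef_pos: [0.5264, 0.1457, 0.1126]
eef_rot: [1.691, 2.646, 0.0]
contact_force: [-2.1, -1.0, 5.9]
width: 0.183
grasp_force: 44.6
```

```bash
python3 s.py
```

```text
12.2667 [0.5264 0.1457 0.1126] yaw -1.1375 F [-2.1 -1.   5.9] Ftool [-0.  -2.3 -5.9] T [-0.345  0.267  0.161]
```

Call:
carry_out(jaw=[1,1,1], dp=[[0,-0.01,0],[0,0,0],[0,0,0]], delta_rot=[[0,0,0.02],[0,0,0.02],[0,0,0.02]])

```text
t: 12.52
eef_pos: [0.5262, 0.1456, 0.1126]
eef_rot: [1.769, 2.595, -0.0]
contact_force: [-2.6, -0.6, 5.9]
width: 0.179
grasp_force: 44.6
```

```bash
python3 s.py
```

```text
12.5167 [0.5262 0.1456 0.1126] yaw -1.1971 F [-2.6 -0.6  5.9] Ftool [ 0.4 -2.6 -5.9] T [-0.316  0.296  0.182]
```

Call:
carry_out(jaw=[1,1,1], dp=[[0,0,0],[0,-0.01,0],[0,0,0]], delta_rot=[[0,0,0.02],[0,0,0.02],[0,0,0.02]])

```text
t: 12.77
eef_pos: [0.5261, 0.1455, 0.1126]
eef_rot: [1.847, 2.54, -0.0]
contact_force: [-2.5, -1.5, 6.1]
width: 0.179
grasp_force: 44.7
```

```bash
python3 s.py
```

```text
12.7667 [0.5261 0.1455 0.1126] yaw -1.2571 F [-2.5 -1.5  6.1] Ftool [-0.6 -2.8 -6.1] T [-0.338  0.301  0.112]
```

Call:
carry_out(jaw=[1,1,1], dp=[[0,0,0],[0,0,0],[0,0,0]], delta_rot=[[0,0,0.02],[0,0,0.02],[0,0,0.02]])

```text
t: 13.02
eef_pos: [0.5259, 0.1454, 0.1126]
eef_rot: [1.922, 2.484, -0.001]
contact_force: [-2.7, -2.2, 6.7]
width: 0.181
grasp_force: 44.7
```

```bash
python3 s.py
```

```text
13.0167 [0.5259 0.1454 0.1126] yaw -1.317 F [-2.7 -2.2  6.7] Ftool [-1.4 -3.2 -6.7] T [-0.369  0.355  0.182]
```

Call:
carry_out(jaw=[1,1,1], dp=[[0,-0.02,0],[0,-0.02,0],[0,0,0]], delta_rot=[[0,0,0.02],[0,0,0.02],[0,0,0.02]])

```text
t: 13.27
eef_pos: [0.5257, 0.1453, 0.1126]
eef_rot: [1.995, 2.425, -0.0]
contact_force: [-2.3, -2.1, 6.6]
width: 0.183
grasp_force: 44.6
```

```bash
python3 s.py
```

```text
13.2667 [0.5257 0.1453 0.1126] yaw -1.377 F [-2.3 -2.1  6.6] Ftool [-1.6 -2.7 -6.6] T [-0.385  0.254  0.181]
```

Call:
carry_out(jaw=[1,1,1], dp=[[0,-0.01,0],[0,-0.01,0],[0,0,0]], delta_rot=[[0,0,0.02],[0,0,0.02],[0,0,0]])

```text
t: 13.52
eef_pos: [0.5256, 0.1453, 0.1126]
eef_rot: [2.043, 2.385, 0.0]
contact_force: [-2.1, -1.5, 6.3]
width: 0.18
grasp_force: 44.8
```

```bash
python3 s.py
```

```text
13.5167 [0.5256 0.1453 0.1126] yaw -1.417 F [-2.1 -1.5  6.3] Ftool [-1.1 -2.3 -6.3] T [-0.368  0.256  0.035]
```

Call:
carry_out(jaw=[1,1,1], dp=[[0,-0.01,0],[0,0,0],[0,0,0]], delta_rot=[[0,0,0.02],[0,0,0.02],[0,0,0.02]])

```text
t: 13.77
eef_pos: [0.5255, 0.1453, 0.1127]
eef_rot: [2.114, 2.322, -0.0]
contact_force: [-2.2, -1.3, 6.3]
width: 0.182
grasp_force: 44.7
```

```bash
python3 s.py
```

```text
13.7667 [0.5255 0.1453 0.1127] yaw -1.477 F [-2.2 -1.3  6.3] Ftool [-1.1 -2.3 -6.3] T [-0.483  0.338  0.257]
```

Call:
carry_out(jaw=[1,1], dp=[[0,-0.01,0],[0,0,0]], delta_rot=[[0,0,0.02],[0,0,0.02]])

```text
t: 13.93
eef_pos: [0.5253, 0.1452, 0.1126]
eef_rot: [2.16, 2.28, -0.0]
contact_force: [-2.0, -2.3, 5.7]
width: 0.181
grasp_force: 44.6
```

```bash
python3 s.py
```

```text
13.9333 [0.5253 0.1452 0.1126] yaw -1.517 F [-2.  -2.3  5.7] Ftool [-2.2 -2.1 -5.7] T [-0.426  0.387  0.178]
```

Call:
carry_out(jaw=[1,1,1], dp=[[0,-0.01,0],[0,0,0],[0,0,0]], delta_rot=[[0,0,0.02],[0,0,0.015],[0,0,0]])

```text
t: 14.18
eef_pos: [0.5252, 0.1452, 0.1126]
eef_rot: [2.199, 2.242, -0.0]
contact_force: [-2.8, -2.3, 5.8]
width: 0.183
grasp_force: 44.8
```

```bash
python3 s.py
```

```text
14.1833 [0.5252 0.1452 0.1126] yaw -1.5518 F [-2.8 -2.3  5.8] Ftool [-2.2 -2.8 -5.8] T [-0.469  0.307  0.028]
```

Call:
carry_out(jaw=[1,1,1], dp=[[-0.02,-0.02,0],[0,-0.01,0],[0,0,0]], delta_rot=[[0,0,0.02],[0,0,0.02],[0,0,0]])

```text
t: 14.43
eef_pos: [0.5251, 0.1452, 0.1126]
eef_rot: [2.244, 2.197, 0.001]
contact_force: [-1.0, -1.3, 5.0]
width: 0.179
grasp_force: 44.8
```

```bash
python3 s.py
```

```text
14.4333 [0.5251 0.1452 0.1126] yaw -1.592 F [-1.  -1.3  5. ] Ftool [-1.3 -0.9 -5. ] T [-0.469  0.273  0.086]
```

Call:
carry_out(jaw=[1,1,1], dp=[[0,-0.01,0],[0,0,0],[0,0,0]], delta_rot=[[0,0,0.02],[0,0,0.02],[0,0,0]])

```text
t: 14.68
eef_pos: [0.525, 0.1452, 0.1126]
eef_rot: [2.288, 2.152, 0.001]
contact_force: [-1.5, -1.0, 6.3]
width: 0.181
grasp_force: 44.8
```

```bash
python3 s.py
```

```text
14.6833 [0.525  0.1452 0.1126] yaw -1.632 F [-1.5 -1.   6.3] Ftool [-1.1 -1.5 -6.3] T [-0.368  0.234  0.027]
```

Call:
carry_out(jaw=[1,1,1], dp=[[0,-0.01,0],[0,0,0],[0,0,0]], delta_rot=[[0,0,0.02],[0,0,0.02],[0,0,0]])

```text
t: 14.93
eef_pos: [0.5248, 0.1452, 0.1126]
eef_rot: [2.33, 2.105, 0.0]
contact_force: [-1.6, -2.1, 6.2]
width: 0.185
grasp_force: 44.8
```

```bash
python3 s.py
```

```text
14.9333 [0.5248 0.1452 0.1126] yaw -1.672 F [-1.6 -2.1  6.2] Ftool [-2.3 -1.4 -6.2] T [-0.383  0.197  0.001]
```

Call:
carry_out(jaw=[1,1,1], dp=[[-0.01,-0.01,0],[0,0,0],[0,0,0]], delta_rot=[[0,0,0.02],[0,0,0.02],[0,0,0]])

```text
t: 15.18
eef_pos: [0.5247, 0.1451, 0.1126]
eef_rot: [2.372, 2.058, 0.001]
contact_force: [-2.1, -0.9, 5.7]
width: 0.184
grasp_force: 44.8
```

```bash
python3 s.py
```

```text
15.1833 [0.5247 0.1451 0.1126] yaw -1.712 F [-2.1 -0.9  5.7] Ftool [-1.2 -2.  -5.7] T [-0.398  0.279  0.047]
```

Call:
carry_out(jaw=[1,1,1], dp=[[-0.01,-0.01,0],[0,0,0],[0,0,0]], delta_rot=[[0,0,0.02],[0,0,0.02],[0,0,0]])

```text
t: 15.43
eef_pos: [0.5243, 0.1452, 0.1126]
eef_rot: [2.411, 2.013, -0.0]
contact_force: [-3.2, -0.5, 6.2]
width: 0.181
grasp_force: 44.8
```

```bash
python3 s.py
```

```text
15.4333 [0.5243 0.1452 0.1126] yaw -1.7504 F [-3.2 -0.5  6.2] Ftool [-1.1 -3.  -6.2] T [-0.152  0.434  0.481]
```

The held torque jumped to 0.48 N m, so the stop is reached. I'll back off into the slack and lift out.

Call:
carry_out(jaw=[1,1,1,1], dp=[[0,0,0],[0,0,-0.05],[0,0,-0.05],[0,0,0]], delta_rot=[[0,0,-0.02],[0,0,-0.02],[0,0,-0.015],[0,0,0]])

```text
t: 15.77
eef_pos: [0.5242, 0.1452, 0.1127]
eef_rot: [-2.357, -2.077, 0.001]
contact_force: [-0.8, -0.3, 1.3]
width: 0.179
grasp_force: 44.1
```

```bash
python3 s.py
```

```text
15.7667 [0.5242 0.1452 0.1127] yaw -1.697 F [-0.8 -0.3  1.3] Ftool [-0.4 -0.8 -1.3] T [-0.195  0.224 -0.007]
```

Call:
carry_out(jaw=[1,1,1,1,1], dp=[[0,0,-0.2],[0,0,-0.3],[0,0,-0.4],[0,0,-0.4],[0,0,-0.5]], delta_rot=[[0,0,0],[0,0,0],[0,0,0],[0,0,0],[0,0,0]])

```text
t: 16.18
eef_pos: [0.5243, 0.1453, 0.1311]
eef_rot: [-2.358, -2.076, 0.0]
contact_force: [0.0, -0.9, -2.1]
width: 0.182
grasp_force: 43.6
```

Call:
carry_out(jaw=[1,1,1,1], dp=[[0,0,-1.5],[0,0,-2],[0,0,-2],[0,0,-1.5]], delta_rot=[[0,0,0],[0,0,0],[0,0,0],[0,0,0]])

```text
t: 16.52
eef_pos: [0.5248, 0.1454, 0.2029]
eef_rot: [2.357, 2.075, 0.003]
contact_force: [-0.1, 1.6, -2.2]
width: 0.184
grasp_force: 43.6
```

```bash
python3 s.py; python3 - <<'E'
from h import *
d=cam('top');g=d['img'].min(2);x=cv2.resize(d['img'][180:250,195:275],None,fx=5,fy=5,interpolation=cv2.INTER_CUBIC)
w=cam('wrist')['img'];y=cv2.resize(w[0:350,200:450],(250,350))
cv2.imwrite('pics/t6.png',np.hstack([x,y])[:,:,::-1])
E
```

```text
16.5167 [0.5248 0.1454 0.2029] yaw -1.6979 F [-0.1  1.6 -2.2] Ftool [ 1.6 -0.3  2.2] T [-0.037 -0.018 -0.07 ]
```

View pics/t6.png

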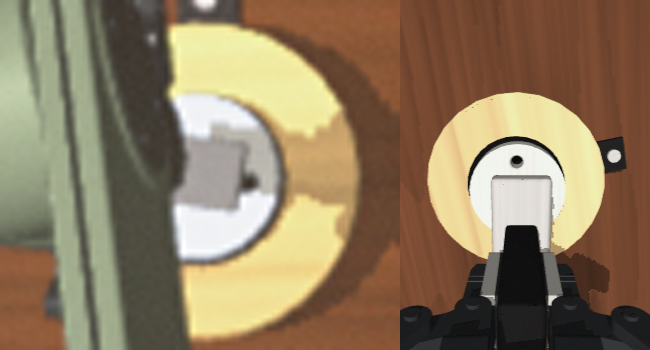

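The left half shows the collar with its visible hole now on the y side; the wrist view shows the hole at (516,160) in line with the spanner, so the collar has turned. Returning the spanner.

Call:
carry_out(jaw=[1,1,1,1,1], dp=[[0,0,0],[0,0,0],[0,0,0],[0,0,0],[0,0,0]], delta_rot=[[0,0,-0.115],[0,0,-0.12],[0,0,-0.12],[0,0,-0.12],[0,0,-0.12]])

```text
t: 17.03
eef_pos: [0.5237, 0.1451, 0.1997]
eef_rot: [-1.637, -2.68, 0.002]
contact_force: [0.9, 0.2, -1.8]
width: 0.182
grasp_force: 43.7
```

Call:
carry_out(jaw=[1,1,1,1,1], dp=[[0,0,0],[0,0,0],[0,0,0],[0,0,0],[0,0,0]], delta_rot=[[0,0,-0.12],[0,0,-0.12],[0,0,-0.12],[0,0,-0.12],[0,0,-0.12]])

```text
t: 17.45
eef_pos: [0.5237, 0.1451, 0.1997]
eef_rot: [-0.772, -3.043, 0.002]
contact_force: [-0.7, 0.4, -2.4]
width: 0.183
grasp_force: 43.7
```

Call:
carry_out(jaw=[1,1,1,1,1], dp=[[0,0,0],[0,0,0],[0,0,0],[0,0,0],[0,-1.5,0]], delta_rot=[[0,0,-0.12],[0,0,-0.12],[0,0,-0.12],[0,0,-0.104],[0,0,0]])

```text
t: 17.87
eef_pos: [0.5234, 0.1318, 0.1997]
eef_rot: [-0.053, -3.14, -0.002]
contact_force: [0.0, 0.2, -2.8]
width: 0.185
grasp_force: 43.6
```

Call:
carry_out(jaw=[1,1,1,1,1], dp=[[0.05,-2.6,0],[0,-2.6,0],[0.05,-2.6,0],[0,-2.6,0],[0.05,-2.6,0]], delta_rot=[[0,0,0],[0,0,0],[0,0,0],[0,0,0],[0,0,0]])

```text
t: 18.28
eef_pos: [0.5164, -0.0007, 0.1998]
eef_rot: [-0.06, -3.139, 0.0]
contact_force: [-0.2, 0.7, -2.2]
width: 0.186
grasp_force: 43.6
```

Call:
carry_out(jaw=[1,1,1,1,1], dp=[[0,-2.6,0],[0.05,-2.6,0],[0,-2.6,0],[0.05,-2.6,0],[0,-2.6,0]], delta_rot=[[0,0,0],[0,0,0],[0,0,0],[0,0,0],[0,0,0]])

```text
t: 18.7
eef_pos: [0.5103, -0.1305, 0.1998]
eef_rot: [-0.061, -3.139, -0.001]
contact_force: [-0.1, 0.2, -2.7]
width: 0.181
grasp_force: 43.6
```

Call:
carry_out(jaw=[1,1,1,1,1], dp=[[0.05,-2.6,0],[0,-2.6,0],[0,-2.6,0],[0,-2.3,0],[0,0,0]], delta_rot=[[0,0,0],[0,0,0],[0,0,0],[0,0,0],[0,0,0]])

```text
t: 19.12
eef_pos: [0.5062, -0.2341, 0.1997]
eef_rot: [-0.066, -3.14, 0.003]
contact_force: [1.8, 0.1, -1.9]
width: 0.181
grasp_force: 43.6
```

```bash
python3 s.py
```

```text
19.1167 [ 0.5062 -0.2341  0.1997] yaw -0.042 F [ 1.8  0.1 -1.9] Ftool [-1.8  0.2  1.9] T [ 0.02  -0.049 -0.02 ]
```

Call:
carry_out(jaw=[1,1,1,1,1], dp=[[0,-0.33,2],[0,0,2.5],[0,0,2.5],[0,0,2.3],[0,0,0]], delta_rot=[[0,0,0],[0,0,0],[0,0,0],[0,0,0],[0,0,0]])

```text
t: 19.53
eef_pos: [0.503, -0.2316, 0.1027]
eef_rot: [-0.061, -3.131, -0.008]
contact_force: [-0.4, 0.6, -2.6]
width: 0.182
grasp_force: 43.5
```

```bash
python3 s.py; python3 - <<'E'
from h import *
w=cam('wrist')['img'];e=cam('side')['img'][130:220,320:440]
cv2.imwrite('pics/w7.png',np.hstack([cv2.resize(w[60:360,200:450],(500,600)),np.vstack([cv2.resize(e,(300,225)),np.zeros((375,300,3),np.uint8)])])[:,:,::-1])
E
```

```text
19.5333 [ 0.503  -0.2316  0.1027] yaw -0.0387 F [-0.4  0.6 -2.6] Ftool [0.4 0.5 2.6] T [ 0.     0.006 -0.02 ]
```

View pics/w7.png

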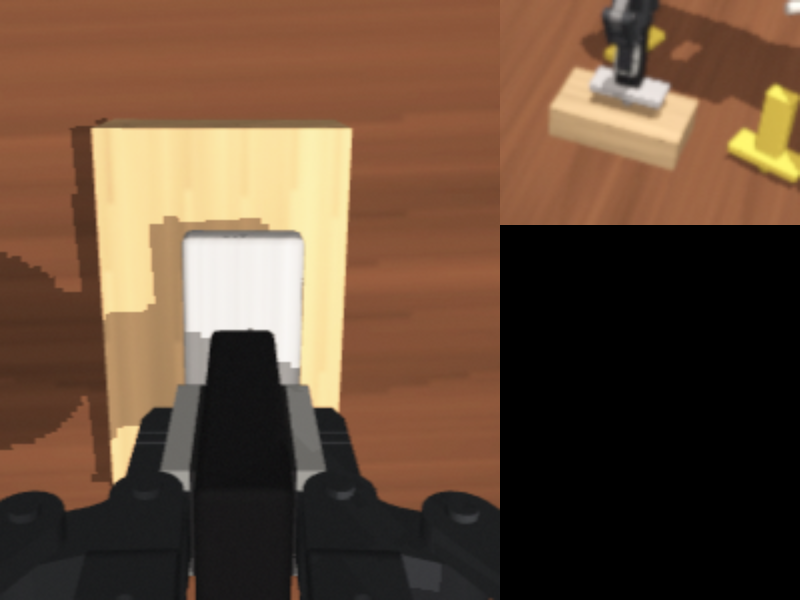

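The view shows the head (184–302) over the slot area of the block (95–350). The measured pose is a few mm off its target, so I'll let it settle.

Call:
carry_out(jaw=[1,1,1], dp=[[0,0,0],[0,0,0],[0,0,0]], delta_rot=[[0,0,0],[0,0,0],[0,0,0]])

```text
t: 19.88
eef_pos: [0.5074, -0.234, 0.1094]
eef_rot: [0.061, 3.138, -0.002]
contact_force: [-1.1, 0.1, -2.2]
width: 0.18
grasp_force: 43.5
```

```bash
python3 s.py; python3 -c "
from h import *
s=ctrl.state();print(s['joint_positions'].round(4),R.from_rotvec(s['eef_rot']).as_matrix()[:,2].round(4))"
```

```text
19.8833 [ 0.5074 -0.234   0.1094] yaw -0.0387 F [-1.1  0.1 -2.2] Ftool [1.1 0.  2.2] T [ 0.018  0.03  -0.009]
[-4.5250e-01  4.1910e-01  1.8009e+00 -1.0000e-04  9.1850e-01 -1.9846e+00] [ 0.0027 -0.0014 -1.    ]
```

Call:
carry_out(jaw=[1,1,1,1,1], dp=[[0.05,-0.33,0],[0,0,0],[0,0,0.2],[0,0,0.2],[0,0,0]], delta_rot=[[0,0,0],[0,0,0],[0,0,0],[0,0,0],[0,0,0]])

```text
t: 20.3
eef_pos: [0.5056, -0.2368, 0.1034]
eef_rot: [-0.061, -3.14, -0.001]
contact_force: [0.2, 0.1, -2.4]
width: 0.182
grasp_force: 43.6
```

```bash
python3 s.py
```

```text
20.3 [ 0.5056 -0.2368  0.1034] yaw -0.0389 F [ 0.2  0.1 -2.4] Ftool [-0.2  0.1  2.4] T [0.057 0.023 0.006]
```

Call:
carry_out(jaw=[1,1,1,1,1], dp=[[0,-0.06,0],[0,0,0.2],[0,0,0.2],[0,0,0.2],[0,0,0]], delta_rot=[[0,0,0],[0,0,0],[0,0,0],[0,0,0],[0,0,0]])

```text
t: 20.72
eef_pos: [0.5056, -0.2374, 0.0973]
eef_rot: [-0.061, -3.14, -0.001]
contact_force: [-1.2, -0.6, -2.3]
width: 0.184
grasp_force: 43.6
```

```bash
python3 s.py
```

```text
20.7167 [ 0.5056 -0.2374  0.0973] yaw -0.0388 F [-1.2 -0.6 -2.3] Ftool [ 1.2 -0.7  2.3] T [-0.015 -0.026 -0.025]
```

Nose is in the slot, with no contact force.

Call:
carry_out(jaw=[1,1,1,1,1], dp=[[0,0,0.2],[0,0,0.2],[0,0,0.2],[0,0,0.2],[0,0,0]], delta_rot=[[0,0,0],[0,0,0],[0,0,0],[0,0,0],[0,0,0]])

```text
t: 21.13
eef_pos: [0.5056, -0.2374, 0.0894]
eef_rot: [-0.061, -3.14, -0.001]
contact_force: [-0.2, -0.9, -1.6]
width: 0.181
grasp_force: 43.6
```

```bash
python3 s.py
```

```text
21.1333 [ 0.5056 -0.2374  0.0894] yaw -0.0388 F [-0.2 -0.9 -1.6] Ftool [ 0.2 -0.9  1.6] T [-0.001  0.024  0.043]
```

Call:
carry_out(jaw=[1,1,1,1,1], dp=[[0,0,0.2],[0,0,0.15],[0,0,0.1],[0,0,0.05],[0,0,0]], delta_rot=[[0,0,0],[0,0,0],[0,0,0],[0,0,0],[0,0,0]])

```text
t: 21.55
eef_pos: [0.5059, -0.2376, 0.0849]
eef_rot: [-0.061, -3.141, 0.0]
contact_force: [0.1, -0.6, -2.8]
width: 0.182
grasp_force: 43.7
```

```bash
python3 s.py
```

```text
21.55 [ 0.5059 -0.2376  0.0849] yaw -0.0388 F [ 0.1 -0.6 -2.8] Ftool [-0.1 -0.6  2.8] T [ 0.026 -0.058 -0.034]
```

Call:
carry_out(jaw=[1,1,1], dp=[[0,0,0.05],[0,0,0.03],[0,0,0]], delta_rot=[[0,0,0],[0,0,0],[0,0,0]])

```text
t: 21.8
eef_pos: [0.506, -0.2376, 0.0847]
eef_rot: [0.061, 3.141, -0.001]
contact_force: [-1.9, -0.1, 3.9]
width: 0.18
grasp_force: 44.5
```

Contact at the expected height: the head is resting on the block. I'll ease off slightly and open gradually.

Call:
carry_out(jaw=[0.8,0.7,0.6,0.5,0.3], dp=[[0,0,0],[0,0,0],[0,0,0],[0,0,0],[0,0,0]], delta_rot=[[0,0,0],[0,0,0],[0,0,0],[0,0,0],[0,0,0]])

```text
t: 22.22
eef_pos: [0.506, -0.2375, 0.084]
eef_rot: [0.061, 3.141, -0.0]
contact_force: [-0.8, 0.5, 0.3]
width: 0.623
grasp_force: 0.0
```

Call:
carry_out(jaw=[0.2,0.2,0.2,0.2,0.2], dp=[[0,0,0],[0,0,0],[0,0,-1],[0,0,-1.5],[0,0,-2.5]], delta_rot=[[0,0,0],[0,0,0],[0,0,0],[0,0,0],[0,0,0]])

```text
t: 22.63
eef_pos: [0.5047, -0.2369, 0.1333]
eef_rot: [-0.061, -3.137, -0.003]
contact_force: [0.4, 0.4, -0.3]
width: 0.804
grasp_force: 0.0
```

Call:
carry_out(jaw=[0.2,0.2,0.2,0.2,0.2], dp=[[0,0,-3],[0,0,-3],[0,0,-3],[0,0,-2],[0,0,0]], delta_rot=[[0,0,0],[0,0,0],[0,0,0],[0,0,0],[0,0,0]])

```text
t: 23.05
eef_pos: [0.508, -0.2386, 0.2501]
eef_rot: [0.061, 3.131, -0.007]
contact_force: [-0.2, -0.2, 0.3]
width: 0.799
grasp_force: 0.0
```

```bash
python3 s.py; python3 - <<'E'
from h import *
d=cam('wrist');g=d['img'].copy();np.savez('w8.npz',pose=d['pose'],K=d['camera_matrix'])
t=cam('top')['img'][180:250,195:275]
a=cv2.resize(g[80:270,240:410],None,fx=3,fy=3,interpolation=cv2.INTER_CUBIC);b=cv2.resize(t,(270,236));c=cv2.resize(cam('side')['img'][130:220,320:440],(270,203))
col=np.zeros((a.shape[0],270,3),np.uint8);col[:236]=b;col[240:443]=c
cv2.imwrite('pics/w8.png',np.hstack([a,col])[:,:,::-1])
E
```

```text
23.05 [ 0.508  -0.2386  0.2501] yaw -0.0388 F [-0.2 -0.2  0.3] Ftool [ 0.2 -0.2 -0.3] T [ 0.026  0.016 -0.018]
```

All ten views are used, so I'll check numerically.

```bash
python3 - <<'E'
from h import *
s=ctrl.state();d=cam('wrist')
for r in cams.silhouettes('wrist','spanner')[:3]:
    m=r['pixels']; 
    hsv=cv2.cvtColor(d['img'],cv2.COLOR_RGB2HSV);sat=hsv[...,1][m].mean()
    if sat>120: continue
    head=(m&(hsv[...,2]>110)).astype(np.uint8);k=np.argwhere(head)[:,::-1].astype(float)
    x0,x1=np.percentile(k[:,0],[1,99]);y0,y1=np.percentile(k[:,1],[1,99])
    print('p',r['p'],'head px',x0,x1,y0,y1,[ray(d,p,.045)[:2].round(4) for p in ((x0,y0),(x1,y0),(x0,y1),(x1,y1))])
    h=(m&(hsv[...,2]<70));k=np.argwhere(h)[:,::-1];print('dark x',np.percentile(k[:,0],[1,99]),'y',np.percentile(k[:,1],[1,99]))
    for p in ((.5032,-.237,.115),(.5032,-.237,.055)):print(proj(d,p).round(1))
t=cam('top');g=t['img'].min(2);P=[]
m=(g<110).astype(np.uint8);m2=np.zeros_like(m);m2[198:232,216:250]=m[198:232,216:250]
n,l,st,ce=cv2.connectedComponentsWithStats(m2)
for i in range(1,n):
    if st[i,4]>3:print(ce[i].round(1),st[i,4],ray(t,ce[i],.06)[:2].round(4))
E
```

```text
p 0.97 head px 305.0 337.0 137.0 208.76999999999998 [array([ 0.468 , -0.2502]), array([ 0.4692, -0.2209]), array([ 0.5373, -0.254 ]), array([ 0.5386, -0.2228])]
dark x [311. 330.] y [163. 212.]
[321.  195.2]
[321.  176.5]
[247.1 203.5] 15 [0.5546 0.1178]
[224.  213.7] 7 [0.5296 0.1713]
[233.9 214.9] 35 [0.5273 0.148 ]
[244.1 216.1] 8 [0.5248 0.124 ]
[245.6 227.6] 20 [0.4981 0.1197]
```

```bash
python3 -c "
from h import *
print(hand_in())"
```

```text
the job is handed in; nothing more can be done
None
```

The job is handed in, with no verdict returned: the collar was turned about 1.12 rad clockwise until it came up against its stop (held torque peaked at about 0.48 N m, above the advised 0.3, then I backed off), and the spanner measures upright in its stand slot, let go.

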